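Load a plate under the drag spring of a drill jig

ROBOT

A 6-joint arm with a two-finger parallel gripper is mounted at the origin on a cart in front of the work surface, level with it; the furniture and walls round the work are solid. World frame = base frame: x ahead of the robot, y to its left, z up, the work surface at z = 0. Lengths are in m, angles in degrees, forces in N, time in s.
With the tool pointing down it reaches from about 0.35 to 0.875 m from the base axis. Payload 4.2 kg.
Tool frame: the origin (TCP) lies midway between the tips of the shut fingers; the grasp point (between the pads) lies 19 mm behind it; z points along the fingers, y is the line along which they close (so a half turn about z gives the same grasp; the last joint's range is limited). The gripper opens to 87 mm and grips with 3 to 60 N. Pads are 19 mm wide; open, the fingers measure 117 mm over their backs; the gripper's body (75 mm by 190 mm) begins 51 mm behind the grasp point.
Start: joints at [80.879, 22.042, 0.453, 0, -68.411, -14.817], TCP at [0.254, 0.571, 0.223] pointing down, gripper open.
Joint ranges: [-179.83, 179.83], [-69.29, 118.12], [-61.27, 80.66], [-181.25, 117.63], [-171.15, -9.14], [-177.46, 177.46]. Speed limits (degrees/s): [159.86, 159.86, 180, 180, 180, 180].

INTERFACE

Orientations are given as [roll, pitch, yaw] about the fixed x, y, z axes, in that order (R = Rz(yaw) Ry(pitch) Rx(roll)).
In Python, from workcell import env gives the robot as it stands. The module is installed in compiled form; this text tells all that it offers. Calls block until the motion is done:
- env.goto(position, orientation): joint-space move of the TCP to a pose.
- env.move_straight(position, rotation=None, rate=0.15, force_limit=None): straight line of the TCP; rotation=None keeps the orientation; rate is the mean speed in m/s. With force_limit (N) it stops when the force on the tool has changed by that much, and returns True; else False.
- env.set_joints(angles): joint-space move.
- env.gripper_to(opening, grasp_force=None): opening from 0.0 (shut) to 1.0 (fully open); grasp_force is the grip in N (None keeps the last); returns when the fingers have stopped.
- env.dwell(seconds).
- env.inverse_kinematics(position, orientation): joint angles nearest the present ones, or None.
- env.read_state(): the state.
- env.grab_frame(name): name is "scene" or "top" or "wrist"; returns a dict with "image" (400x640x3 uint8, blue, green, red), "fx", "fy", "cx", "cy" (pixels), "position" and "orientation" of the camera in the world. Camera axes: x right, y up, looking along -z (the intrinsics and any distortion apply to the point x, -y, -z); pixel columns grow to the right and rows downward; lengths in m; the calibration is good to about 2 mm. A picture is of the moment at which its call begins. There is no depth.
A pose or a line that the arm cannot do raises env.Unreachable and nothing moves.
- env.close_job(): hands the job in; it is judged then, once.
Trained networks look in a picture, given as the dict that the camera call returned (one of the last four; its "shot" number tells which), for a name from the list of things; names that differ only in an ending like _2 or _b are one class to them, and where a whole thing is asked for, a point or a joint stands for the part that bears it (a point fixed in the world has none). Each returns a list of dicts, best first, with "score" (0 to 1); they miss things now and then, are a little off and sometimes report something else, mostly with a low value. They report only what shows in the picture. A call takes as long as a camera call.
- env.search_frame(picture, thing): "xyz" ([x, y, z] in m, in world coordinates, good to about 4 mm: the middle of the surface that is visible of it).
- env.trace(picture, thing): "mask" (400x640 bool, what is visible of it).
The state is a dict: "clock": time; "joint_positions": joint angles; "qvel": joint speeds; "joint_torque": joint torques, N m; "position": TCP position; "tool_rot": TCP orientation; "force": force on the tool from outside, world axes, zero at the start; "wrist_torque": the same for the moment, N m; "opening": opening from 0.0 (shut) to 1.0 (fully open); "finger_force": force on a finger pad.
Only numpy, scipy, OpenCV 4.12 (cv2) and the standard library are available. Lean on these libraries where they do the work, as an engineer would, in place of code of your own. Each camera call takes 0.05 s, during which the arm holds its last target. There are 200 camera calls.

TASK

Load the dark steel plate into the drill jig: press it down hard onto its sprung loading table with the fingertips and, keeping it pressed, slide it under the blue drag spring right up to the end stop, so that it lies flat on the bed and the table springs back up behind it; then take the hand away. Slide the plate only, do not lift it out of the jig, keep your fingers off the blue spring, and leave the tools and small parts beside the jig where they lie.

Things in the scene. Friction and masses are not known exactly. Their poses are not given: they have to be found in the camera images.
- drill_jig: Fixed drill jig on the bench, 134 mm wide. Frame: z up, y along its channel in the feed direction (to the bridge and end stop), x across. Origin: on the bench top, on the channel's centre line, at the near edge of the bed. The base runs from y = -131 to +175 mm. Two rails 18 mm wide, tops at z = 40 mm, leave a channel 88.6 mm wide. Bed: y = 0 to 162 mm, top at z = 24 mm.
- bridge_front (a point): Middle of the top front edge of the steel bridge across the channel (jig frame 0, 106, 52 mm). The bridge reaches from y = 106 to 140 mm, underside at z = 40 mm; two dark drill bushes on it reach z = 64 mm.
- stop_face (a point): Middle of the foot of the end stop's face, at bed level (jig frame 0, 162, 24 mm); the stop's top is at z = 46 mm. The plate's leading edge ends against it.
- lift_table (a joint): Sprung loading table with white nylon runners, in the channel from y = -95 to -1 mm (jig frame). Value in m: 0 = up (top at z = 36 mm, 12 mm above the bed), 0.012 = pressed fully down, level with the bed. It stays at 0 under the plate's weight; pressing the plate down takes 2 to 4 N more to start and 16 to 19 N at the bottom (1200 N/m). Plate, table, bed and spring slide at friction about 0.08.
- table_edge (a point): Middle of the table's top edge next to the bed (jig frame 0, -1, 36 mm when up). Once the plate's trailing edge has passed it, the table rises 12 mm behind the plate and locks it in.
- drag_spring (a joint): Blue drag spring: two leaves, clamped under the bridge, reaching back towards the table; belly 3.5 mm above the bed at y = 93 mm, tips upturned. Value in rad: 0 at rest, about 0.13 with the plate under it; it then presses with about 2 N and takes 1 to 3 N of forward push to enter. The plate passes under it with the table fully or nearly fully down; higher, it jams.
- spring_tip (a point): Middle of the upturned tips of the drag spring (jig frame 0, 72, 39 mm at rest; leaf 1.6 mm thick). The plate's leading edge passes below it.
- steel_plate: Loose dark oiled steel plate, 85 x 160 x 7 mm, 0.75 kg, lying in the channel on the loading table. Origin: centre of its underside; its y is along its length, nearly the jig's y. In the jig's frame its centre starts at y = -40 to -20 mm, top at z = 43 mm; home it is at y = 81 to 82 mm, top at z = 31 mm, and y = 2 to 68 mm of it stays open from above. Fingertip friction on it is about 0.5.
- plate_top (a point): Centre of the plate's top face, 7 mm above its origin.
- pliers: red-handled pliers lying loose on the bench to the right of the jig, to be left alone; origin at the centre of its underside
- black_bolt: black hex bolt lying loose on the bench to the right of the jig, to be left alone; origin at the centre of its underside
- brass_bush: brass-coloured bush lying loose on the bench to the right of the jig, to be left alone; origin at the centre of its underside
- marker: green marker pen lying loose on the bench to the right of the jig, to be left alone; origin at the centre of its underside

How it is judged (in metres and radians):
On the way, in this order (a step that is already met when the one before it is completed fails the run):
1. the fingertips press the plate and its table down at least 7 mm before the plate enters under the spring (value of joint lift_table above 0.007 m and contact force between the fingers and steel_plate above 3 N and y of steel_plate in the frame of drill_jig below 0.01 m and value of joint drag_spring below 0.05 rad), for 0.1 s.
2. the plate slides under the drag spring while the fingertips keep it pressed and the table down (value of joint drag_spring above 0.06 rad and contact force between the fingers and steel_plate above 3 N and value of joint lift_table above 0.006 m and y of steel_plate in the frame of drill_jig between 0.015 and 0.07 m), for 0.05 s.
At the end, for the whole second after the job is handed in: The plate rests flat on the bed (underside within 2.5 mm of it, tilt under 0.03 rad), home within 4 mm of the end stop, under the drag spring (spring raised over 0.06 rad), and the loading table has sprung back up behind it (within 2 mm of fully up); nothing moves and the hand is clear (y of steel_plate in the frame of drill_jig between 0.078 and 0.085 m and z of steel_plate in the frame of drill_jig below 0.0265 m and angle between steel_plate's own z axis and vertical below 0.03 rad and value of joint lift_table below 0.002 m and value of joint drag_spring above 0.06 rad and linear speed of steel_plate below 0.01 m/s); the robot touches nothing.
It fails at once if the plate is lifted out of the jig (more than 12 mm above its place on the raised table) (z of steel_plate in the frame of drill_jig above 0.048 m).
It fails at once if the fingers push on the blue drag spring (contact force between the fingers and drag_spring above 2 N).
It fails at once if a tool or small part beside the jig is moved by more than 20 mm (distance of any of pliers, black_bolt, brass_bush, marker from where it was at the start of the episode above 0.02 m).
It also fails if it takes over 42 s, if anything falls off the work surface, if the arm or the gripper's body presses on something with over 40 N, if the wrist force passes 120 N, or if a joint passes its speed limit or range.

## Working session

There is one attempt and no reset: what is moved stays moved. The work goes in short steps, each a Python script; the robot and the scene stay as the last script left them, time stands still between calls to the robot, and variables do not carry over. Pictures are saved under pics/ and viewed, at most 10 in all, crops included, and the job is handed in when it is done.

```bash
mkdir -p pics; python3 - <<'E'
from workcell import env
import cv2
s=env.read_state();print(s)
for n in ["scene","top"]:
    f=env.grab_frame(n);cv2.imwrite(f"pics/{n}0.png",f["image"])
    print(n,{k:f[k] for k in f if k!="image"})
    for t in ["drill_jig","bridge_front","stop_face","table_edge","spring_tip","steel_plate","plate_top","pliers","marker"]:
        print(t,[(r["xyz"],round(r["score"],2)) for r in env.search_frame(f,t)[:2]])
E
```

```text
{'clock': 0.0, 'joint_positions': array([ 8.08788551e+01,  2.20901038e+01,  3.79038087e-01, -2.80777030e-02,
       -6.84117609e+01, -1.48170919e+01]), 'qvel': array([-0.04396462,  0.16813511,  0.0267828 ,  0.00337081, -0.06659388,
        0.04572868]), 'joint_torque': array([-2.48295137e-04, -3.90666926e+01,  1.87398148e+01,  4.21975091e+00,
        1.09381776e-02, -1.89238831e-04]), 'position': array([0.25333052, 0.57068831, 0.22146384]), 'tool_rot': array([ 1.79874584e+02, -6.19307140e-03, -2.39485887e+01]), 'force': array([-0.08710676,  0.07212051,  0.10504897]), 'wrist_torque': array([-0.04945349,  0.02303605,  0.02977252]), 'finger_force': 0.0, 'opening': 0.9965883077180097}
scene {'fx': 381.48929612344955, 'fy': 381.48929612344955, 'cx': 319.1519232848249, 'cy': 197.10817980048645, 'position': array([ 0.07289184, -0.73528416,  0.42099177]), 'orientation': array([ 65.53019174,  -0.86405202, -31.08457103]), 'shot': 1}
drill_jig [([0.4437, -0.0989, 0.0311], 0.88), ([0.4928, -0.1398, 0.0432], 0.34)]
bridge_front [([0.4501, -0.1016, 0.0315], 0.48)]
stop_face [([0.4515, -0.0984, 0.0
[... 274 characters left out ...]
2], 0.73)]
top {'fx': 504.275966546672, 'fy': 504.275966546672, 'cx': 317.5088905479799, 'cy': 198.2664396647611, 'position': array([ 0.32253688, -0.05050421,  1.14162991]), 'orientation': array([  8.91195454,  -1.09120668, -90.57544796]), 'shot': 2}
drill_jig [([0.4684, -0.0198, 0.034], 0.69), ([0.4747, -0.0073, 0.0369], 0.52)]
bridge_front [([0.4656, -0.0131, 0.0379], 0.97)]
stop_face [([0.4655, -0.0183, 0.0405], 0.62)]
table_edge []
spring_tip [([0.4713, -0.0044, 0.0314], 0.85), ([0.4523, -0.3841, 0.0134], 0.56)]
steel_plate [([0.4938, -0.1244, 0.0389], 0.94)]
plate_top [([0.4888, -0.1241, 0.048], 0.82)]
pliers [([0.5078, -0.3623, 0.0088], 0.58)]
marker [([0.4516, -0.3835, 0.0094], 0.68)]
```

View pics/top0.png

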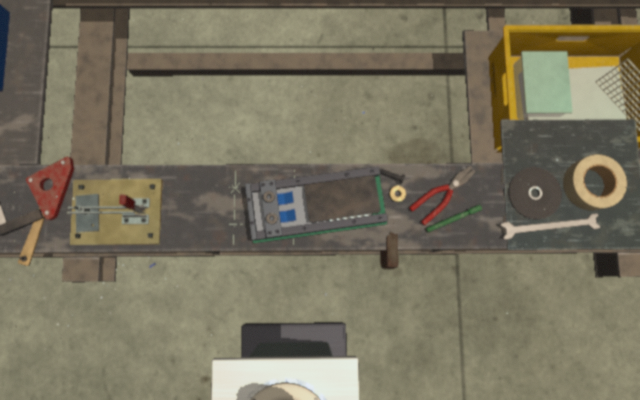

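View pics/scene0.png

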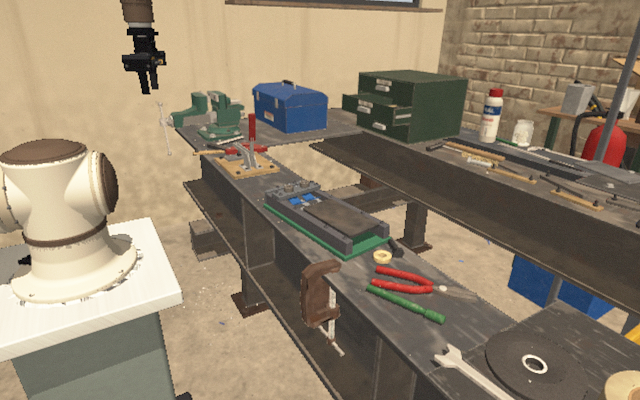

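The top view shows the jig at about (247–385, 172–240). The stop and bridge are at the left and the plate's free end at the right, so the feed runs along world +y with a slight tilt to -x. The bolt, bush, pliers and marker lie to its right. Next I'll take a closer look with the wrist camera from above.

```bash
python3 - <<'E'
from workcell import env
import cv2, numpy as np
for y in (97,-83): print(y,env.inverse_kinematics([.48,-.09,.36],[180,0,y]),env.inverse_kinematics([.48,-.15,.04],[180,0,y]))
q=[env.inverse_kinematics([.48,-.09,.36],[180,0,y]) for y in (97,-83)]
y=97 if abs(q[0][5])<abs(q[1][5]) else -83
env.goto([.48,-.09,.36],[180,0,y])
env.gripper_to(0.0)
f=env.grab_frame("wrist");cv2.imwrite("pics/w0.png",f["image"])
print(y,env.read_state()["clock"],{k:f[k] for k in f if k!="image"})
for t in ["drill_jig","bridge_front","stop_face","table_edge","spring_tip","steel_plate","plate_top"]:
    print(t,[(r["xyz"],round(r["score"],2)) for r in env.search_frame(f,t)[:2]])
for t in ["drill_jig","steel_plate"]:
    r=env.trace(f,t)
    if r: 
        m=r[0]["mask"].astype(np.uint8); print(t,r[0]["score"],m.sum(),cv2.minAreaRect(cv2.findNonZero(m)))
E
```

```text
97 None [   1.17362705   22.9055354   -29.56278129    0.          -37.53168331
 -174.17362705]
-83 [  8.48014059   4.42634885  -3.38849733   0.         -82.18515382
  -1.48014059] [  1.17362705  22.9055354  -29.56278129   0.         -37.53168331
   5.82637295]Traceback (most recent call last):
  File "<stdin>", line 5, in <module>
TypeError: 'NoneType' object is not subscriptable
```

```bash
python3 - <<'E'
from workcell import env
import cv2, numpy as np
env.goto([.48,-.09,.36],[180,0,-83])
env.gripper_to(0.0)
f=env.grab_frame("wrist");cv2.imwrite("pics/w0.png",f["image"])
print(env.read_state()["clock"],{k:f[k] for k in f if k!="image"})
for t in ["drill_jig","bridge_front","stop_face","table_edge","spring_tip","steel_plate","plate_top"]:
    print(t,[(r["xyz"],round(r["score"],2)) for r in env.search_frame(f,t)[:2]])
for t in ["drill_jig","steel_plate"]:
    r=env.trace(f,t)
    if r: 
        m=r[0]["mask"].astype(np.uint8); print(t,r[0]["score"],m.sum(),cv2.minAreaRect(cv2.findNonZero(m)))
E
```

```text
5.1 {'fx': 329.7367899302154, 'fy': 329.7367899302154, 'cx': 322.6465456034532, 'cy': 198.3917375676791, 'position': array([ 0.48902988, -0.16816739,  0.52279477]), 'orientation': array([-1.67656228e+01, -5.32791338e-02, -1.72986707e+02]), 'shot': 3}
drill_jig [([0.4798, -0.0369, 0.0422], 0.59), ([0.5536, -0.2498, 0.0129], 0.46)]
bridge_front [([0.4885, -0.0399, 0.0408], 0.61)]
stop_face [([0.4835, -0.0374, 0.042], 0.56)]
table_edge [([0.4547, -0.149, 0.035], 0.53)]
spring_tip [([0.4841, -0.0036, 0.0369], 0.83)]
steel_plate [([0.494, -0.1339, 0.0466], 0.79)]
plate_top [([0.4952, -0.1317, 0.0435], 0.76)]
drill_jig 0.83 9061 ((314.5, 154.5), (191.0, 91.0), 90.0)
steel_plate 0.65 6914 ((313.5, 126.0), (116.0, 63.0), 90.0)
```

View pics/w0.png

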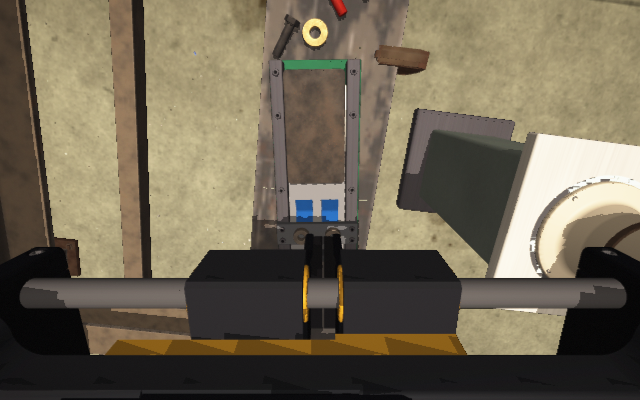

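The wrist view shows the jig straight along the image: near end at row 60, rails at columns 271–285 and 347–361, plate leading edge at row 184, blue leaves at rows 199–220, bridge front at row 222. I'll enlarge it to pick off edges.

```bash
python3 - <<'E'
import cv2
i=cv2.imread("pics/w0.png")[45:245,245:385]
cv2.imwrite("pics/w0c.png",cv2.resize(i,None,fx=3,fy=3,interpolation=cv2.INTER_CUBIC))
E
```

```text
(no output)
```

View pics/w0c.png

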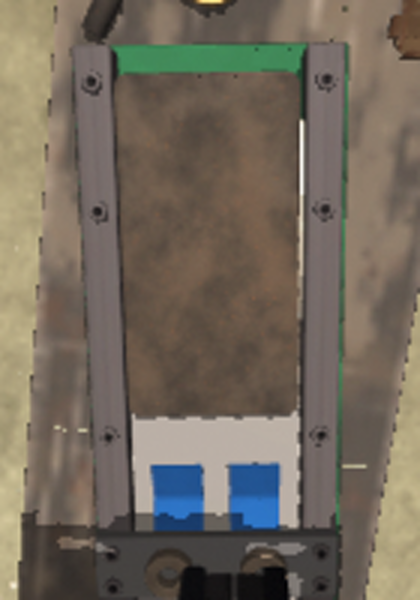

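```bash
cat > h.py <<'E'
import numpy as np
from scipy.spatial.transform import Rotation as R
def bp(f,u,v,z):
    d=R.from_euler("xyz",f["orientation"],degrees=True).apply([(u-f["cx"])/f["fx"],-(v-f["cy"])/f["fy"],-1])
    p=np.array(f["position"]); return p+d*(z-p[2])/d[2]
E
python3 - <<'E'
from h import *
f=dict(fx=329.7368,fy=329.7368,cx=322.6465,cy=198.3917,position=[.48902988,-.16816739,.52279477],orientation=[-16.7656228,-.0532791,-172.986707])
P=lambda u,v,z:bp(f,245+u/3,45+v/3,z)[:2]
A={}
for n,u,v,z in [("RLo",73,44,.04),("RRo",348,43,.04),("RLi",113,50,.04),("RLi2",131,500,.04),("RRi",305,50,.04),("RRi2",302,500,.04),("BrL",97,533,.052),("BrR",340,531,.052),("PtL",116,72,.043),("PtR",300,72,.043),("PlL",132,417,.043),("PlR",298,416,.043)]:
    A[n]=P(u,v,z);print(n,A[n].round(4))
c0=(A["RLo"]+A["RRo"])/2; c1=(A["BrL"]+A["BrR"])/2; m0=(A["RLi"]+A["RRi"])/2; m1=(A["RLi2"]+A["RRi2"])/2
for a,b in ((c0,c1),(m0,m1)):
    d=b-a;print("feed yaw",np.degrees(np.arctan2(d[1],d[0])),np.linalg.norm(d))
d=(c1-c0)/np.linalg.norm(c1-c0)
print("origin est",c0+.131*d,c1-.106*d)
pc=(A["PtL"]+A["PtR"]+A["PlL"]+A["PlR"])/4
O=(c0+.131*d+c1-.106*d)/2;print("plate",pc,(pc-O)@d, np.cross(d,pc-O))
E
```

```text
RLo [ 0.5666 -0.2102]
RRo [ 0.4432 -0.2258]
RLi [ 0.5485 -0.2099]
RLi2 [0.5204 0.0038]
RRi [ 0.4621 -0.2205]
RRi2 [ 0.4328 -0.0069]
BrL [0.5351 0.0193]
BrR [0.4127 0.0032]
PtL [ 0.5459 -0.2006]
PtR [ 0.4632 -0.2107]
PlL [ 0.5238 -0.041 ]
PlR [ 0.4415 -0.0516]
feed yaw 97.70431035522404 0.23135931233917248
feed yaw 97.64186623542356 0.21558212440316923
origin est [ 0.48737209 -0.08817262] [ 0.48812828 -0.09376239]
plate [ 0.49359909 -0.12597764] -0.03547821470137551 -0.0011026184444887606<stdin>:13: DeprecationWarning: Arrays of 2-dimensional vectors are deprecated. Use arrays of 3-dimensional vectors instead. (deprecated in NumPy 2.0)
```

```bash
cat >> h.py <<'E'
O=np.array([.4878,-.091]); a=np.radians(97.7); d=np.array([np.cos(a),np.sin(a)]); ROT=[180,0,-82.3]
def W(y,z): return [*(O+d*y),z]
def J(p): return (np.array(p)[:2]-O)@d
def st(env,tag=""):
    s=env.read_state(); F=s["force"]; print(tag,round(s["clock"],2),"y %.4f z %.4f"%(J(s["position"]),s["position"][2]),"feedF %.1f Fz %.1f"%(F[:2]@d,F[2]))
    return s
E
python3 - <<'E'
from workcell import env
from h import *
env.goto(W(-.085,.10),ROT); st(env,"above")
print(env.move_straight(W(-.085,.030),rate=.03,force_limit=5)); s=st(env,"contact")
z=s["position"][2]
for i in range(25):
    z-=.002; env.move_straight(W(-.085,z),rate=.03); s=st(env,"%.4f"%z)
    if s["force"][2]>28: break
E
```

```text
above 6.62 y -0.0852 z 0.1013 feedF 0.2 Fz -0.1
True
contact 8.35 y -0.0850 z 0.0413 feedF 1.8 Fz 5.7
0.0393 8.6 y -0.0851 z 0.0403 feedF 1.8 Fz 6.4
0.0373 8.85 y -0.0852 z 0.0386 feedF 1.5 Fz 9.6
0.0353 9.1 y -0.0852 z 0.0370 feedF 1.7 Fz 10.4
0.0333 9.35 y -0.0853 z 0.0353 feedF 1.8 Fz 13.5
0.0313 9.6 y -0.0853 z 0.0335 feedF 2.7 Fz 14.9
0.0293 9.85 y -0.0853 z 0.0318 feedF 3.3 Fz 16.8
0.0273 10.1 y -0.0853 z 0.0312 feedF 3.9 Fz 25.5
0.0253 10.35 y -0.0854 z 0.0310 feedF 6.4 Fz 37.4
```

The table is bottomed (z 0.031, stiffness rises sharply). Now I'll slide it.

```bash
python3 - <<'E'
from workcell import env
from h import *
z=.0256; y=-.085
while y<.042:
    y+=.010 if y<.015 else .004
    env.move_straight(W(y,z),rate=.05); s=st(env,"%.3f"%y); F=s["force"]
    if F[2]<25: z-=.001
    elif F[2]>42: z+=.001
    if abs(y-J(s["position"]))>.012 or F[:2]@d<-14 or s["position"][2]>.036: print("halt");break
E
```

```text
-0.075 10.7 y -0.0774 z 0.0312 feedF -3.7 Fz 33.7
-0.065 11.05 y -0.0678 z 0.0312 feedF -6.7 Fz 33.8
-0.055 11.4 y -0.0578 z 0.0312 feedF -6.9 Fz 34.5
-0.045 11.75 y -0.0478 z 0.0312 feedF -7.7 Fz 35.0
-0.035 12.1 y -0.0381 z 0.0312 feedF -9.0 Fz 35.2
-0.025 12.45 y -0.0279 z 0.0312 feedF -8.1 Fz 36.1
-0.015 12.8 y -0.0178 z 0.0312 feedF -8.6 Fz 36.7
-0.005 13.15 y -0.0078 z 0.0312 feedF -9.1 Fz 37.0
0.005 13.5 y 0.0023 z 0.0312 feedF -9.8 Fz 39.0
0.015 13.85 y 0.0123 z 0.0312 feedF -8.5 Fz 39.8
0.025 14.2 y 0.0224 z 0.0312 feedF -8.5 Fz 38.9
0.029 14.45 y 0.0263 z 0.0312 feedF -10.2 Fz 39.0
0.033 14.7 y 0.0302 z 0.0312 feedF -9.8 Fz 39.6
0.037 14.95 y 0.0337 z 0.0312 feedF -13.4 Fz 38.7
0.041 15.2 y 0.0373 z 0.0312 feedF -17.7 Fz 35.0
halt
```

```bash
python3 - <<'E'
from workcell import env
from h import *
import cv2
st(env)
f=env.grab_frame("wrist"); g=env.grab_frame("scene")
a=cv2.resize(f["image"][40:260,225:405],None,fx=2.2,fy=2.2,interpolation=cv2.INTER_CUBIC)
b=cv2.resize(g["image"][165:275,240:420],None,fx=2.2,fy=2.2,interpolation=cv2.INTER_CUBIC)
c=np.zeros((484,a.shape[1]+b.shape[1],3),np.uint8);c[:a.shape[0],:a.shape[1]]=a;c[:b.shape[0],a.shape[1]:]=b
cv2.imwrite("pics/s1.png",c);print(c.shape)
E
```

```text
15.2 y 0.0373 z 0.0312 feedF -17.7 Fz 35.0
(484, 792, 3)
```

View pics/s1.png

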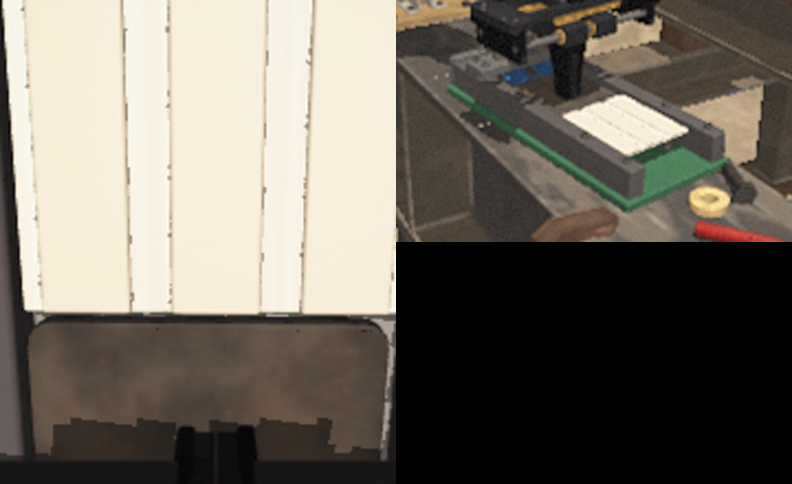

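The left crop shows the white table already sprung up behind the plate's trailing edge (gap at row 318); the plate lies flat ahead of it. The right crop agrees. So the stop has been reached; I'll lift off and verify.

```bash
python3 - <<'E'
from workcell import env
from h import *
import cv2
p=env.read_state()["position"]
env.move_straight(W(J(p),.036),rate=.05); st(env)
env.move_straight(W(J(p),.12),rate=.1); env.goto(W(-.02,.30),ROT); env.dwell(.3); st(env)
f=env.grab_frame("wrist")
cv2.imwrite("pics/s2.png",cv2.resize(f["image"][0:260,225:425],None,fx=2.3,fy=2.3,interpolation=cv2.INTER_CUBIC))
print(f["position"],f["orientation"],env.search_frame(f,"steel_plate")[:1])
E
```

```text
15.68 y 0.0375 z 0.0357 feedF 0.6 Fz -0.8
 17.75 y -0.0197 z 0.2988 feedF 0.4 Fz -0.2
[ 0.50066316 -0.1885447   0.46154583] [ -16.77681515   -0.19806601 -172.25674424] [{'xyz': [0.4867, -0.0511, 0.0341], 'score': 0.67}]
```

View pics/s2.png

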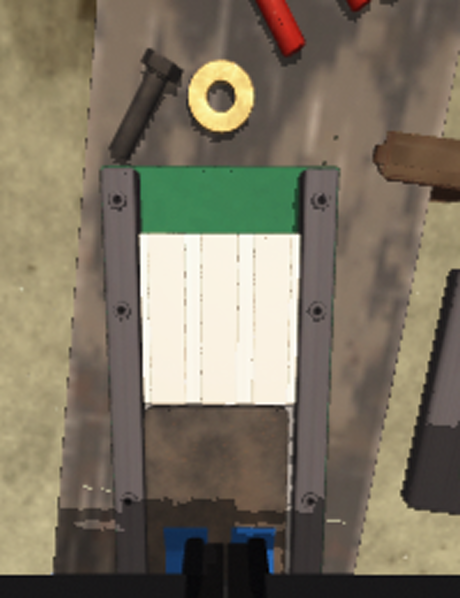

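The view shows the table up (rows 233–404), the plate flat just past it and under the blue leaves (row 530), and the bolt and bush where they lay. I'll hand it in.

```bash
python3 -c "
from workcell import env
print(env.close_job())"
```

```text
the job is handed in; nothing more can be done
None
```

The job is handed in: the plate is against the end stop, flat on the bed under the drag spring, the table has sprung up behind it and the hand is clear; this is from the images and force readings, as no verdict came back.

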